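Oil and hold back the index plunger of an engraver's indexing head

TASK

I am about to turn the cuff on the indexing head to its next division. The index plunger runs dry, so first push the pump top of the oiler that points at it all the way down and let it spring back up; then take the plunger by its knob, pull it back to its stop so that the pin is well clear of the index plate, and finish while holding it there, without letting go. Leave the index plate at its present hole and the loose tools on the bench where they lie.

Things in the scene. Friction and masses are not known exactly. Their poses are not given: they have to be found in the camera images.
- pump (a joint): travel of the oiler's sprung pump top, m: 0 up, 0.007 fully down (hard stop). Light spring: about 2 N to start, 4.6 N at the bottom
- pump_top (a point): centre of the top of the pump head, a black button 29 mm across, 146 mm above the bench when up; press straight down. A thin steel spout runs from it, along its own -y axis, 117 mm towards the oil cup on the plunger bracket, 8 to 17 mm below this top, and moves with it. The aluminium bottle (48 mm across) is fixed in a holder left of the indexing head (z up)
- plunger (a joint): how far the index plunger is pulled back, m: 0 seated, pin 6 mm deep in a hole of the index plate; clear of the plate above 0.006; 0.014 against its stop. Spring: about 6 N to start, 12 N at the stop; it snaps back when released
- knob (a point): middle of the grip of the plunger knob: knurled dark steel cylinder, axis level, 22 mm across, 28 mm long, 106 mm above the bench, open at its sides and above; a flange (25 mm across) at its outer end. Own x axis points along the plunger into the index plate, so pull along -x; y is level across, z up. The lock nut (27 mm across) begins 25 mm inward while seated. Moves with the knob
- pin_tip (a point): tip of the 6 mm index pin, on the same axis, 81.5 mm inward (+x) of the knob's middle; axes as those of the knob
- dial (a joint): turn of the index plate and of the spindle with the cuff, rad: 0 at the start; turns easily once the pin is out
- dial_centre (a point): centre of the front face of the aluminium index plate: upright disc 92 mm across, 8 mm thick, 18 holes of 7 mm, 70 mm above the bench; its x axis points away from the knob along the spindle. Behind it stand the grey headstock (105 mm high, lever to 126 mm) and the cuff on its jaws, to 120 mm behind this point
- punch_a: steel punch, 11 mm thick, 74 mm long, lying just right of the indexing head; origin at the centre of its underside. Not to be disturbed
- punch_b: steel punch, 7 mm thick, 73 mm long, lying right of the indexing head; origin at the centre of its underside. Not to be disturbed
- eye_loupe: black eye loupe, 31 mm across, 19 mm high, left of and in front of the plunger knob; origin at the centre of its underside. Not to be disturbed
- file: hand file with wooden handle, 219 mm long, 20 mm high, along the front of the bench; origin at the centre of its underside. Not to be disturbed
- hammer: chasing hammer with hickory handle, 228 mm long, 27 mm high, at the left edge of the bench; origin at the centre of its underside. Not to be disturbed
- steel_block: square steel bench block 62 x 62 x 19 mm, near right corner of the bench; origin at the centre of its underside. Not to be disturbed
- tweezer: steel tweezers, 131 mm long, 9 mm high, near left part of the bench; origin at the centre of its underside. Not to be disturbed

How it is judged:
By the outcome, as a careful person would: the job done as asked, in the order asked, and still so for the second after the job is handed in, while the arm keeps its last pose, push and grip.
It also fails if it takes over 38 s, if anything falls off the work surface, if the arm or the gripper's body presses on something with over 40 N, if the wrist force passes 120 N, or if a joint passes its speed limit or range.

ROBOT

A 7-joint arm with a two-finger parallel gripper is mounted at the origin on a cart in front of the work surface, level with it; the furniture and walls round the work are solid. World frame = base frame: x ahead of the robot, y to its left, z up, the work surface at z = 0. Lengths are in m, angles in rad, forces in N, time in s.
With the tool pointing down it reaches from about 0.425 to 0.925 m from the base axis. Payload 6.8 kg.
Tool frame: the origin (TCP) lies on the mounting face of the last link; the fingertips stand 173 mm ahead of it and the grasp point (between the pads) lies 155 mm ahead of it; z points along the fingers, y is the line along which they close (so a half turn about z gives the same grasp; the last joint's range is limited). The gripper opens to 85 mm and grips with 20 to 120 N. Pads are 22 mm wide; open, the fingers measure 114 mm over their backs; the gripper's body (76 mm by 85 mm) begins 54 mm behind the grasp point. The pads swing forward as they close: fully open they stand 13 mm farther back than shut.
Start: joints at [1.199, 0.477, 0.022, 1.555, -0.011, 1.109, -0.083], TCP at [0.176, -0.652, 0.405] pointing down, gripper open.
Joint ranges: [-2.96, 2.96], [-0.34, 2.1], [-1.41, 1.46], [0.24, 2.44], [-1.37, 4.51], [0.17, 1.92], [-2.96, 2.96]. Speed limits (rad/s): [2.39, 2.39, 3.14, 3.14, 3.14, 3.14, 3.14].

INTERFACE

Orientations are given as a rotation vector (axis times angle).
In Python, from bench import r gives the robot as it stands.
- The arm moves only by the tool carry_out, never from a script. Its argument "moves" is a list of rows, each a list of 5 numbers: the shift along the tool's x, y, z in m, then the turn about the tool's z in rad, then the finger opening in m, from 0 to 0.0854. In form: [[dx, dy, dz, roll, claw], ...]. A call has exactly 8 rows; each row is the pose to reach, as a shift and turn from the pose commanded when the call began, along the tool's axes at that moment; what a row does not reach only later rows make up. A row lasts 1/10 s, in which the tool goes at most 50 mm and 8.59 degrees, less where a joint would pass 70% of its speed; a pose out of reach is approached as far as the arm can. A call with a gripper value outside its range is refused whole. The fingers move at their own pace and stop on an object; "force" is the grip in N (left out, the last holds). Time passes only in rows, so rows that repeat a pose let the fingers close, or fill a call up. It gives the time, the measured TCP pose, the force, the opening and the grip force at its end, in the units of the state.
- r.get_obs(): the state, without advancing time (a new reading comes with each control period).
- r.grab_frame(name): name is "scene" or "top" or "wrist"; returns the picture (400x640x3 uint8, red, green, blue); there is no depth.
- r.calibration(name): a dict with "fx", "fy", "cx", "cy" (pixels), "rvec" (rotation vector, rad) and "tvec" (3), from world to camera coordinates, as OpenCV has them. Camera axes: x right, y down, z forward; pixel columns grow to the right and rows downward; lengths in m; the calibration is good to about 2 mm. The wrist camera is an equidistant fisheye: a pixel r from the principal point sees the ray r / f radians off the axis. A picture is of the moment at which its call begins: read the wrist's pose just before it. calibration takes no time and is no camera call; for the wrist camera it gives the pose at the moment of the call.
- r.hand_in(): hands the job in; it is judged then, once.
The state is a dict: "clock": time; "joints": joint angles; "qvel": joint speeds; "tau": joint torques, N m; "tcp_pos": TCP position; "orientation": TCP orientation; "contact_force": force on the tool from outside, world axes, zero at the start; "moment": the same for the moment, N m; "grip_width": finger opening in m; "gripper_force": force on a finger pad.
Only numpy, scipy, OpenCV 4.12 (cv2) and the standard library are available. Lean on these libraries where they do the work, as an engineer would, in place of code of your own. Each camera call takes 0.05 s, during which the arm holds its last target. There are 200 camera calls.

## Working session

There is one attempt and no reset: what is moved stays moved. The work goes in short steps, Python scripts to look and compute and a tool call to move; the robot and the scene stay as the last step left them, time stands still between calls to the robot, and variables do not carry over. Pictures are saved under pics/ and viewed, at most 10 in all, crops included, and the job is handed in when it is done.

Besides the shell and the picture viewer there is one more tool, called as a command line: name --pt "numbers of a row" for each row, then --argument value for the rest. carry_out: Moves the arm, as the interface text tells. Its arguments: {"type":"object","properties":{"moves":{"type":"array","items":{"type":"array","items":{"type":"number"}}},"force":{"type":"number"}},"required":["moves"]}

```bash
mkdir -p pics; ls; cat > h.py <<'E'
import numpy as np, cv2
from scipy.spatial.transform import Rotation as R
from bench import r
def save(n,f): 
    im=r.grab_frame(n); cv2.imwrite(f'pics/{f}.png',im[...,::-1]); return im
def ray(n,u,v,c=None):
    c=c or r.calibration(n); M=R.from_rotvec(c['rvec']).as_matrix(); t=np.array(c['tvec'])
    x,y=(u-c['cx'])/c['fx'],(v-c['cy'])/c['fy']
    if n=='wrist':
        th=np.hypot(x,y); d=np.array([x/th*np.sin(th),y/th*np.sin(th),np.cos(th)])
    else: d=np.array([x,y,1.])
    d=M.T@d; return -M.T@t, d/np.linalg.norm(d)
def onz(n,u,v,z,c=None):
    o,d=ray(n,u,v,c); return o+d*(z-o[2])/d[2]
def tri(*rays):
    A=sum(np.eye(3)-np.outer(d,d) for o,d in rays); b=sum((np.eye(3)-np.outer(d,d))@o for o,d in rays)
    p=np.linalg.solve(A,b); return p,[np.linalg.norm(np.cross(p-o,d)) for o,d in rays]
def proj(n,p,c=None):
    c=c or r.calibration(n); q=R.from_rotvec(c['rvec']).as_matrix()@np.array(p)+np.array(c['tvec'])
    if n=='wrist':
        th=np.arctan2(np.hypot(q[0],q[1]),q[2]); k=th/np.hypot(q[0],q[1]); q=[q[0]*k,q[1]*k,1]
    return c['fx']*q[0]/q[2]+c['cx'],c['fy']*q[1]/q[2]+c['cy']
E
python3 - <<'E'
from h import *
for n in('scene','top'): save(n,n+'0'); print(r.calibration(n))
print(r.get_obs())
E
```

```text
pics
{'fx': 367.7199625440913, 'fy': 367.7199625440913, 'cx': 321.70174001723825, 'cy': 199.99883721539646, 'rvec': array([ 1.07354961, -2.35452742,  1.02547074]), 'tvec': array([0.37326816, 0.34728649, 0.59383094])}
{'fx': 510.6987966464252, 'fy': 510.6987966464252, 'cx': 314.2268523626155, 'cy': 199.63857014137804, 'rvec': array([ 2.16341821, -2.17397287,  0.11447555]), 'tvec': array([-0.00729625,  0.56110821,  1.13666761])}
{'clock': 0.1, 'joints': array([ 1.1988969 ,  0.47772246,  0.02238456,  1.55628818, -0.01152517,
        1.10933953, -0.08306425]), 'qvel': array([ 0.00025615, -0.00263038,  0.00100984, -0.00324764,  0.00098585,
       -0.00051303, -0.00110212]), 'tau': array([ 4.58036826e-03, -5.97757101e+01,  1.61390428e+00, -2.81955117e+01,
        1.28072704e-02,  4.97843575e-03, -8.40645697e-06]), 'tcp_pos': array([ 0.17593863, -0.65142774,  0.40384736]), 'orientation': array([-3.11272077e+00, -4.12977262e-01,  5.14081286e-04]), 'contact_force': array([ 0.98587545, -0.83634704,  0.68455769]), 'moment': array([ 0.03747869, -0.03264914,  0.04107543]), 'gripper_force': 0.0, 'grip_width': 0.08570885469227049}
```

View pics/scene0.png

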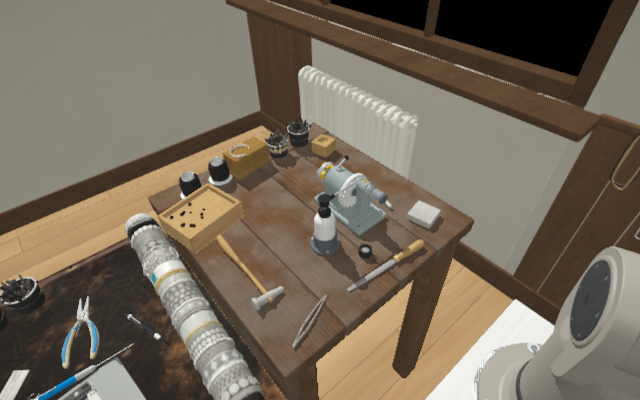

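View pics/top0.png

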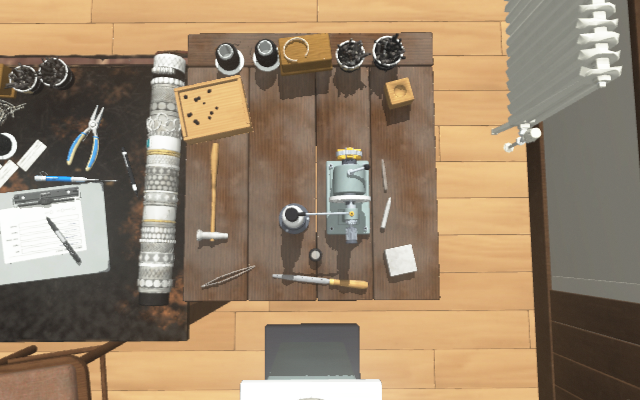

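The scene view shows the oiler at about (324,200) with the knob near (388,203). In the top view the pump top is at about (292,214) and the knob near (351,237). I'll zoom in on both.

```bash
python3 - <<'E'
from h import *
t=cv2.imread('pics/top0.png'); s=cv2.imread('pics/scene0.png')
a=cv2.resize(t[180:270,265:385],None,fx=6,fy=6,interpolation=cv2.INTER_CUBIC)[:, :720]
b=cv2.resize(s[150:240,300:420],None,fx=6,fy=6,interpolation=cv2.INTER_CUBIC)
cv2.imwrite('pics/ta.png',a); cv2.imwrite('pics/sb.png',b)
for u,v,z in[(292,214,.146),(351,237,.106),(351,205,.106)]: 
    p=onz('top',u,v,z); print(p, proj('scene',p))
E
```

```text
[0.51954189 0.03581805 0.146     ] (np.float64(324.5363514193963), np.float64(197.3283981728893))
[ 0.47320329 -0.08730174  0.106     ] (np.float64(379.2834607086736), np.float64(196.43320343703414))
[ 0.54119684 -0.0881453   0.106     ] (np.float64(358.392656865177), np.float64(182.03861726399006))
```

View pics/ta.png

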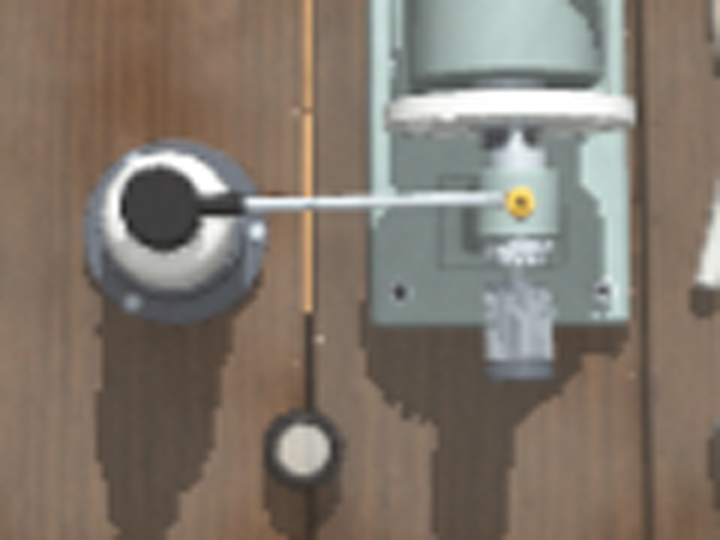

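View pics/sb.png

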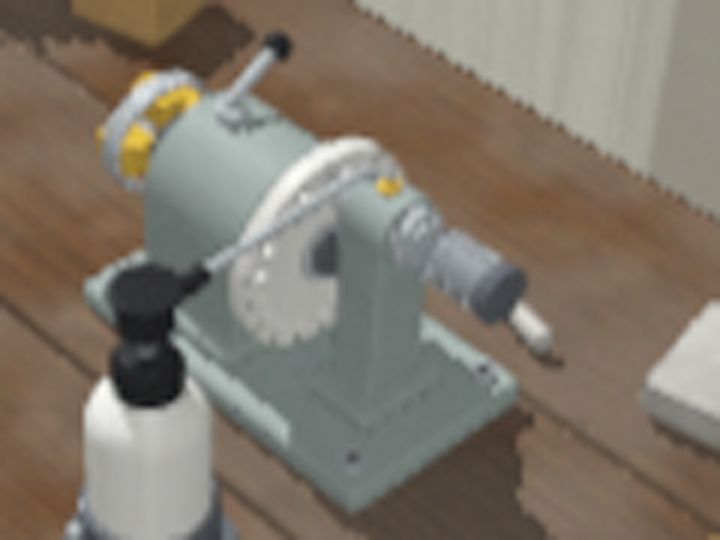

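Crop positions convert to pump top (291.7,214.7) in top and (324.5,197.5) in scene. The knob grip middle is about (351.7,234.8) in top and (378,195) in scene. I'll triangulate both and work out the shifts.

```bash
cat >> h.py <<'E'
def shift(p):  # world target of TCP -> tool-axis shift from measured pose
    o=r.get_obs(); return R.from_rotvec(o['orientation']).inv().apply(np.array(p)-o['tcp_pos']).round(4)
E
python3 - <<'E'
from h import *
print(tri(ray('top',291.7,214.7),ray('scene',324.5,197.5)), onz('top',291.7,214.7,.146))
print(tri(ray('top',351.7,234.8),ray('scene',378,195)), onz('top',351.7,234.8,.106),onz('top',351.6,213.5,.136))
print(shift([.518,.036,.40]), R.from_rotvec(r.get_obs()['orientation']).as_matrix().round(3))
E
```

```text
(array([0.51825817, 0.03661348, 0.14681563]), [np.float64(0.00030034049774033513), np.float64(0.0003003404977403187)]) [0.5181087  0.03643257 0.146     ]
(array([ 0.47804895, -0.08863304,  0.10632126]), [np.float64(0.0002851632925255989), np.float64(0.0002851632925255689)]) [ 0.47784234 -0.08884118  0.106     ] [ 0.52074429 -0.08694587  0.136     ]
[ 0.5095 -0.5744  0.0047] [[ 0.965  0.261 -0.001]
 [ 0.261 -0.965  0.002]
 [-0.    -0.002 -1.   ]]
```

carry_out --pt "0.03 -0.034 0 0.03 0" --pt "0.06 -0.068 0 0.06 0" --pt "0.09 -0.102 0 0.1 0" --pt "0.12 -0.136 0 0.13 0" --pt "0.15 -0.17 0 0.16 0" --pt "0.18 -0.204 0 0.2 0" --pt "0.21 -0.238 0 0.23 0" --pt "0.24 -0.27 0 0.263 0" --force 40

```text
clock: 0.9
tcp_pos: [0.3376, -0.3264, 0.4046]
orientation: [-3.141, 0.001, 0.0]
contact_force: [-0.0, -0.9, -0.1]
grip_width: -0.0001
gripper_force: 0.0
```

```bash
python3 - <<'E'
from h import *
print(shift([.518,.036,.40]), r.get_obs())
E
```

```text
[ 0.1802 -0.3625  0.0046] {'clock': 0.9, 'joints': array([ 0.73842579,  0.14329547, -0.11292145,  2.02294934,  0.01949441,
        0.9766799 , -0.95553176]), 'qvel': array([-0.61202219, -0.21227432, -0.31867461,  0.25558145,  0.03157049,
       -0.0498047 , -1.26840613]), 'tau': array([  4.81567517, -35.73211312,   1.40563365, -25.50077677,
         0.03739341,   0.27485442,   1.73654828]), 'tcp_pos': array([ 0.3375922 , -0.32643599,  0.40455607]), 'orientation': array([-3.14144081e+00,  7.35807187e-04,  4.93656417e-04]), 'contact_force': array([-0.02701598, -0.87601194, -0.10419694]), 'moment': array([-0.03842196, -0.06931791,  0.00856233]), 'gripper_force': 0.0, 'grip_width': -0.0001263888456503441}
```

carry_out --pt "0.02 -0.045 0 0 0" --pt "0.04 -0.09 0 0 0" --pt "0.06 -0.13 0 0 0" --pt "0.08 -0.17 0 0 0" --pt "0.1 -0.21 0 0 0" --pt "0.12 -0.25 0 0 0" --pt "0.14 -0.295 0 0 0" --pt "0.14 -0.295 0 0 0"

```text
clock: 1.7
tcp_pos: [0.4788, -0.0268, 0.405]
orientation: [-3.138, -0.017, -0.003]
contact_force: [-0.7, -0.7, 0.4]
grip_width: 0.0003
gripper_force: 0.0
```

```bash
python3 - <<'E'
from h import *
c=r.calibration('wrist'); im=save('wrist','w1')
np.save('w1.npy',c,allow_pickle=True)
for p in[(.518,.0365,.146),(.478,-.0888,.106)]: print(proj('wrist',p,c))
print(shift([.518,.0365,.40]), r.get_obs()['tcp_pos'],c)
E
```

```text
(np.float64(244.07920619340229), np.float64(159.53105140992852))
(np.float64(393.3562421595648), np.float64(196.85987026167237))
[ 0.0407 -0.0663  0.0047] [ 0.47780259 -0.03005783  0.40457757] {'fx': 309.70691628693146, 'fy': 309.70691628693146, 'cx': 323.9231261160234, 'cy': 203.6238213757393, 'rvec': array([-2.06889323,  2.04512218,  0.32006027]), 'tvec': array([-0.02972235,  0.4164147 ,  0.52562968])}
```

View pics/w1.png

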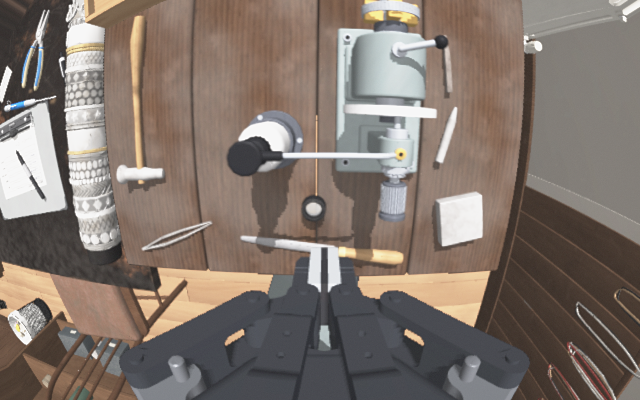

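The wrist view confirms it: the pump top is at (243,157), predicted (244,159.5), and the knob grip middle is at (392,196), predicted (393,197). Moving above the pump now.

carry_out --pt "0.02 -0.033 0 0 0" --pt "0.041 -0.0665 0 0 0" --pt "0.041 -0.0665 0.02 0 0" --pt "0.041 -0.0665 0.04 0 0" --pt "0.041 -0.0665 0.06 0 0" --pt "0.041 -0.0665 0.068 0 0" --pt "0.041 -0.0665 0.068 0 0" --pt "0.041 -0.0665 0.068 0 0"

```text
clock: 2.55
tcp_pos: [0.5182, 0.0327, 0.3373]
orientation: [3.141, -0.0, 0.001]
contact_force: [0.4, -0.4, 0.6]
grip_width: 0.0002
gripper_force: 0.0
```

```bash
python3 - <<'E'
from h import *
c=r.calibration('wrist'); save('wrist','w2')
print(shift([.518,.0365,.319]), r.get_obs()['tcp_pos'],r.get_obs()['orientation'],r.get_obs()['contact_force'],proj('wrist',(.518,.0365,.146),c))
w=cv2.imread('pics/w1.png')[140:230,350:440]
cv2.imwrite('pics/w1k.png',np.hstack([cv2.resize(w,None,fx=4,fy=4,interpolation=cv2.INTER_CUBIC),cv2.resize(cv2.imread('pics/w2.png')[150:330,200:400],None,fx=2,fy=2)]))if 1 else 0
E
```

```text
[-0.0004 -0.0036  0.0186] [0.51837814 0.03289256 0.33762361] [3.14157033e+00 1.16458586e-04 2.21013101e-03] [-0.59950524  0.70015439 -0.4778892 ] (np.float64(318.72325674533397), np.float64(246.610004050648))
```

View pics/w1k.png

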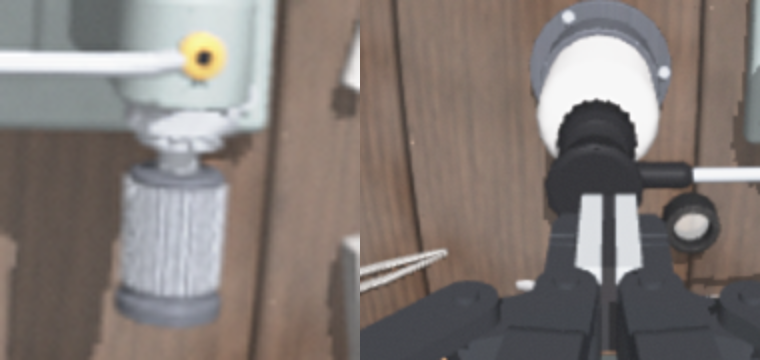

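The knob grip is centred at about (392.6,199) in the wrist picture. The fingertips sit about 4 mm right of the button centre, so I'll correct that and press in small steps.

carry_out --pt "0 -0.0035 0.005 0 0" --pt "0 -0.0035 0.01 0 0" --pt "0 -0.0035 0.014 0 0" --pt "0 -0.0035 0.016 0 0" --pt "0 -0.0035 0.018 0 0" --pt "0 -0.0035 0.02 0 0" --pt "0 -0.0035 0.021 0 0" --pt "0 -0.0035 0.021 0 0"

```text
clock: 3.4
tcp_pos: [0.5179, 0.0367, 0.3157]
orientation: [3.141, 0.001, -0.001]
contact_force: [-1.9, -0.6, 2.9]
grip_width: 0.0
gripper_force: 1.6
```

carry_out --pt "0 0 0.001 0 0" --pt "0 0 0.002 0 0" --pt "0 0 0.003 0 0" --pt "0 0 0.004 0 0" --pt "0 0 0.0045 0 0" --pt "0 0 0.005 0 0" --pt "0 0 0.005 0 0" --pt "0 0 0.005 0 0"

```text
clock: 4.2
tcp_pos: [0.518, 0.0368, 0.3123]
orientation: [3.141, 0.001, 0.0]
contact_force: [-8.0, -2.3, 20.3]
grip_width: -0.0002
gripper_force: 10.0
```

The force has jumped to 20 N after about 7 mm of travel, so the pump is on its hard stop. Now I'll release and lift.

carry_out --pt "0 0 -0.003 0 0" --pt "0 0 -0.008 0 0" --pt "0 0 -0.014 0 0" --pt "0 0 -0.03 0 0" --pt "0 0 -0.06 0 0" --pt "0 0 -0.09 0 0" --pt "-0.02 0.03 -0.09 0 0.04" --pt "-0.041 0.06 -0.09 0 0.06"

```text
clock: 5.0
tcp_pos: [0.4775, -0.0232, 0.4019]
orientation: [-3.141, -0.005, -0.006]
contact_force: [-0.3, -0.9, -0.4]
grip_width: 0.0282
gripper_force: 0.0
```

```bash
python3 - <<'E'
from h import *
r.grab_frame('wrist');r.grab_frame('wrist')
c=r.calibration('wrist'); o=r.get_obs(); save('wrist','w3'); s=save('scene','s3')
w=cv2.imread('pics/w3.png'); 
for p in[(.518,.0365,.146),(.476,-.0888,.106)]: print(proj('wrist',p,c))
u,v=map(int,proj('wrist',(.476,-.0888,.106),c)); print(u-45,v-55)
cv2.imwrite('pics/c3.png',np.hstack([cv2.resize(w[v-55:v+35,u-45:u+45],(360,360),interpolation=cv2.INTER_CUBIC),cv2.resize(cv2.imread('pics/s3.png')[150:240,300:390],(360,360))]))
print(shift([.476,-.0888,.40]), o['tcp_pos'],o['orientation'])
np.save('w3.npy',c,allow_pickle=True)
E
```

```text
(np.float64(238.77409867086936), np.float64(156.2419781289277))
(np.float64(392.08060079844796), np.float64(194.3680311892674))
347 139
[-0.001   0.0648  0.001 ] [ 0.47514961 -0.02732892  0.40062241] [ 3.13905847e+00 -8.10319478e-03 -1.68833447e-03]
```

View pics/c3.png

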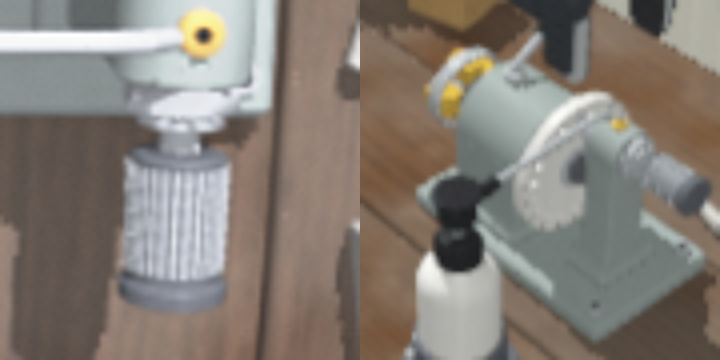

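The pump top is back up: the button is at its original place in the scene view. I'll refine the knob centre and axis from this wrist view, where the grip's top face is centred at crop (175,218).

```bash
python3 - <<'E'
from h import *
c=np.load('w3.npy',allow_pickle=True).item()
f=lambda x,y,z: onz('wrist',347+x/4,139+y/4,z,c).round(4)
for a in[(175,218,.117),(176,218,.106),(180,155,.112),(173,290,.112),(178,125,.112),(203,34,.136)]: print(a,f(*a))
print(shift([.476,-.089,.30]),r.get_obs()['tcp_pos'],r.get_obs()['orientation'])
E
```

```text
(175, 218, 0.117) [ 0.48  -0.085  0.117]
(176, 218, 0.106) [ 0.4768 -0.0877  0.106 ]
(180, 155, 0.112) [ 0.4928 -0.0865  0.112 ]
(173, 290, 0.112) [ 0.4617 -0.0867  0.112 ]
(178, 125, 0.112) [ 0.4995 -0.0857  0.112 ]
(203, 34, 0.136) [ 0.5225 -0.0845  0.136 ]
[-0.0011  0.065   0.101 ] [ 0.47703829 -0.02395289  0.40099901] [ 3.14142732e+00 -1.71159923e-03  1.81685990e-03]
```

carry_out --pt "0 0.03 0 0 0.06" --pt "0 0.064 0 0 0.06" --pt "0 0.064 0.03 0 0.06" --pt "0 0.064 0.06 0 0.06" --pt "0 0.064 0.075 0 0.06" --pt "0 0.064 0.09 0 0.06" --pt "0 0.064 0.09 0 0.06" --pt "0 0.064 0.09 0 0.06"

```text
clock: 6.0
tcp_pos: [0.4778, -0.0865, 0.3109]
orientation: [-3.141, -0.003, -0.0]
contact_force: [-0.6, 0.3, -0.0]
grip_width: 0.0601
gripper_force: 0.0
```

```bash
python3 - <<'E'
from h import *
c=r.calibration('wrist'); save('wrist','w4')
print(proj('wrist',(.478,-.088,.106),c),r.get_obs()['tcp_pos'],r.get_obs()['contact_force'],shift((.478,-.088,.261)))
E
```

```text
(np.float64(327.8907268894647), np.float64(236.4570745959321)) [ 0.47794226 -0.08673375  0.31136341] [-0.37732344 -0.5267888   0.02300658] [-0.      0.0013  0.0504]
```

View pics/w4.png

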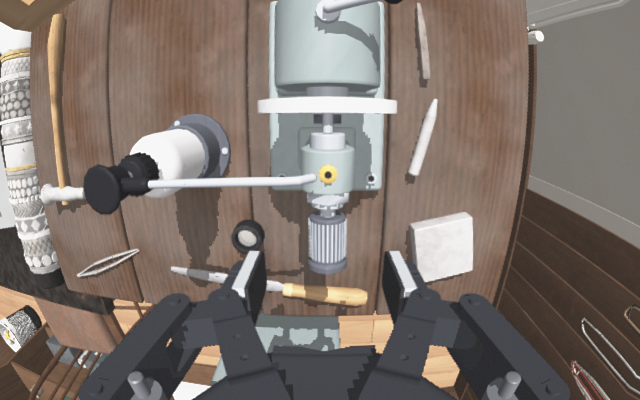

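The knob grip is at (327,240), midway between the open fingers at about (255) and (395). The way down is clear.

carry_out --pt "0 0.001 0.02 0 0.06" --pt "0 0.001 0.04 0 0.06" --pt "0 0.001 0.05 0 0.06" --pt "0 0.001 0.05 0 0.05" --pt "0 0.001 0.05 0 0.035" --pt "0 0.001 0.05 0 0.025" --pt "0 0.001 0.05 0 0.02" --pt "0 0.001 0.05 0 0.01" --force 70

```text
clock: 6.85
tcp_pos: [0.4776, -0.0882, 0.2618]
orientation: [3.141, 0.001, 0.003]
contact_force: [-0.9, 1.0, 5.0]
grip_width: 0.0202
gripper_force: 68.1
```

carry_out --pt "0 0 0 0 0" --pt "0 0 0 0 0" --pt "0 0 0 0 0" --pt "0 0 0 0 0" --pt "0 0 0 0 0" --pt "0 0 0 0 0" --pt "0 0 0 0 0" --pt "0 0 0 0 0"

```text
clock: 7.65
tcp_pos: [0.4776, -0.0882, 0.2618]
orientation: [3.141, 0.001, 0.003]
contact_force: [-1.1, 0.8, 5.6]
grip_width: 0.0197
gripper_force: 68.1
```

```bash
python3 - <<'E'
from h import *
c=r.calibration('wrist'); save('wrist','w5'); o=r.get_obs()
print(o['tcp_pos'],o['contact_force'],o['grip_width'],o['gripper_force'])
w=cv2.imread('pics/w5.png')[130:330,220:430]; cv2.imwrite('pics/w5c.png',cv2.resize(w,None,fx=2.5,fy=2.5))
E
```

```text
[ 0.4776326  -0.08821219  0.26181512] [-1.00986903  0.53621618  7.18847536] 0.019662872603312093 68.1130850315094
```

View pics/w5c.png

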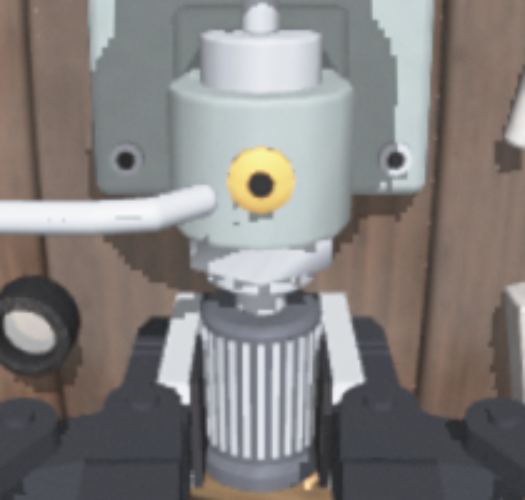

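The pads hold the knurled grip between the collar and the flange, clear of the lock nut. Now I'll pull slowly.

carry_out --pt "-0.001 0 0 0 0" --pt "-0.002 0 0 0 0" --pt "-0.003 0 0 0 0" --pt "-0.004 0 0 0 0" --pt "-0.005 0 0 0 0" --pt "-0.006 0 0 0 0" --pt "-0.007 0 0 0 0" --pt "-0.008 0 0 0 0"

```text
clock: 8.5
tcp_pos: [0.4715, -0.0883, 0.262]
orientation: [-3.141, -0.002, -0.012]
contact_force: [8.6, 0.0, -1.2]
grip_width: 0.0199
gripper_force: 68.4
```

carry_out --pt "-0.001 0 0 0 0" --pt "-0.002 0 0 0 0" --pt "-0.003 0 0 0 0" --pt "-0.004 0 0 0 0" --pt "-0.005 0 0 0 0" --pt "-0.0055 0 0 0 0" --pt "-0.006 0 0 0 0" --pt "-0.006 0 0 0 0"

```text
clock: 9.3
tcp_pos: [0.466, -0.0883, 0.262]
orientation: [-3.141, -0.002, -0.014]
contact_force: [10.9, 0.4, -4.3]
grip_width: 0.02
gripper_force: 68.4
```

carry_out --pt "-0.001 0 0 0 0" --pt "-0.002 0 0 0 0" --pt "-0.0025 0 0 0 0" --pt "-0.003 0 0 0 0" --pt "-0.0035 0 0 0 0" --pt "-0.004 0 0 0 0" --pt "-0.004 0 0 0 0" --pt "-0.004 0 0 0 0"

```text
clock: 10.1
tcp_pos: [0.4624, -0.0883, 0.262]
orientation: [-3.141, -0.002, -0.016]
contact_force: [12.1, -0.3, -4.3]
grip_width: 0.02
gripper_force: 68.5
```

```bash
python3 - <<'E'
from h import *
save('wrist','w6'); o=r.get_obs(); save('scene','s6')
print(o['tcp_pos'],o['contact_force'],o['grip_width'],o['gripper_force'])
w=cv2.imread('pics/w6.png')[110:330,220:430]
cv2.imwrite('pics/w6c.png',np.hstack([cv2.resize(w,(400,420)),cv2.resize(cv2.imread('pics/s6.png')[140:245,300:400],(400,420))]))
E
```

```text
[ 0.46241346 -0.08831435  0.26202451] [12.42925851  0.36234832 -5.29877747] 0.019913162309035243 68.5083532333374
```

View pics/w6c.png

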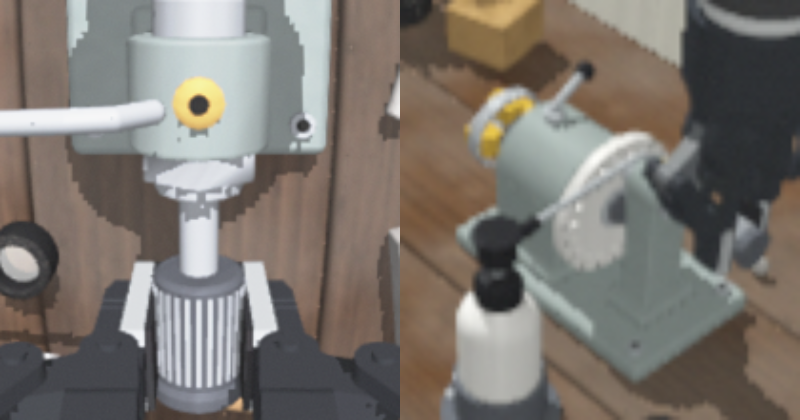

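The pin is well out, with the shaft visible between nut and knob at about (200,235). The force is 12 N, so I'll go a little further to be sure it is on the stop.

carry_out --pt "-0.0005 0 0 0 0" --pt "-0.001 0 0 0 0" --pt "-0.0015 0 0 0 0" --pt "-0.002 0 0 0 0" --pt "-0.002 0 0 0 0" --pt "-0.002 0 0 0 0" --pt "-0.002 0 0 0 0" --pt "-0.002 0 0 0 0" --force 80

```text
clock: 11.0
tcp_pos: [0.4617, -0.0884, 0.2622]
orientation: [-3.141, -0.002, -0.021]
contact_force: [17.2, -0.8, -11.3]
grip_width: 0.0195
gripper_force: 78.6
```

The force has risen to 17 N with only 0.7 mm of motion, so the plunger is on its stop. I'll hold there briefly and check.

carry_out --pt "0 0 0 0 0" --pt "0 0 0 0 0" --pt "0 0 0 0 0" --pt "0 0 0 0 0" --pt "0 0 0 0 0" --pt "0 0 0 0 0" --pt "0 0 0 0 0" --pt "0 0 0 0 0"

```text
clock: 11.8
tcp_pos: [0.4617, -0.0884, 0.2622]
orientation: [-3.141, -0.002, -0.021]
contact_force: [17.7, -0.9, -11.8]
grip_width: 0.0199
gripper_force: 78.6
```

```bash
python3 -c "
from bench import r
print(r.hand_in())"
```

```text
the job is handed in; nothing more can be done
None
```

I pressed the oiler's pump top to its stop and it sprang back up; the arm now holds the index plunger pulled back against its stop by the knob, and the job was handed in at about 12 s. I touched nothing else and saw no change at the index plate, though I did not measure its angle or re-check every loose tool.

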